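# Lift a well plate onto the cool stand with a flat lifter

## Task

Take the blue-handled steel lifter, slide its blade under the white well plate (the yellow fence stops the plate from running away), and carry the plate on it to the orange stand. Lower it gently so that it rests level and centred, its long side square across both white rails, then draw the lifter out and lay it flat on the table, clear of the stand. Never touch the plate with the gripper, never let it tip, and leave everything else on the table alone.

Things in the scene. Friction and masses are not known exactly. Their poses are not given: they have to be found in the camera images.
- lifter: Flat steel lifter with blue loop handle, 110 to 220 g, loose, lying flat. Origin at its underside below the grip; x points to the blade's front edge. Blade 64 mm wide (y), 2.5 mm thick, x = 40 to 130 mm. Tail strip 30 mm wide, 2.5 mm thick, x = -65 to 40. Handle bar 16 mm wide (y), x = -61 to 43, z = 26 to 50, on posts 10 mm long, 14 mm wide at x = 35 and -50
- lifter_grip (a point): Point in the lifter's handle bar to grip from above, 40 mm above its underside
- lifter_seat (a point): Middle of the blade's upper face, 85 mm ahead of the lifter's origin; the plate's centre should ride here (there is room for it from x = 44 to 130 mm, ahead of the handle bar)
- plate: White 24-well plate, coloured wells, loose, 90 to 180 g, 85 (x) x 127 (y) x 20 mm high. Origin at the centre of its underside. Its foot is bevelled: the underside rises 4 mm over the last 10 mm towards the two long edges (4 mm at the short ones), so a thin blade pushed along x under a long edge lifts it. A long edge (+x) faces the fence
- fence: Yellow bar fixed to the table, 190 mm long (y), 12 mm high. Origin at table level in the middle of its face towards the plate; the bar fills x = 0 to 20 mm, two low feet reach to x = 50 mm. The plate starts on the table on its -x side, 2 to 8 mm from the face, x axes alike
- stand: Fixed stand, 110 (x) x 124 (y) x 40 mm high: orange base slab 8 mm thick, two white rails along x, each 20 mm wide, at y = 42 to 62 and -42 to -62 mm, tops at z = 40 mm. The 84 mm gap between them is open above and at both ends, so the blade can sink into it. Origin at table level in the centre. The plate's x goes along the stand's x, either way round
- stand_top (a point): Centre of the stand, at the height of the rail tops
- tube_rack: Bystander: white tube rack with blue-capped tubes, 90 x 180 mm, 95 mm high. Origin under its centre
- remote: Bystander: dark remote control, 45 x 190 x 18 mm. Origin under its centre
- sanitiser: Bystander: bottle, 64 mm across, 170 mm high. Origin under its centre
- jar: Bystander: small jar with orange lid, 48 mm across, 55 mm high. Origin under its centre
- marker: Bystander: white and green marker pen lying along its x, 140 mm long, 15 mm thick. Origin near its middle, at table level
- swab_cup: Bystander: yellow cup, 76 mm across, 100 mm high. Origin under its centre
Not all that is in view belongs to the job. What is shaped like the lifter but brown is not meant.

How it is judged:
On the way:
1. the plate is carried level on the lifter's blade, clear of the table (height (world z) of plate above 0.02 m and angle between plate's own z axis and vertical below 0.2 rad and contact force between plate and lifter above 0.3 N and contact force between plate and fence below 0.05 N and contact force between plate and stand below 0.05 N), for 0.2 s.
At the end, for the whole second after the job is handed in: Plate at rest, level (0.05 rad) on both rails of the stand, centre within 20 mm along and 12 mm across the rails, underside within 3 mm of their tops, x axes within 0.14 rad; lifter at rest flat on the table (origin under 5 mm, 0.05 rad), touching neither plate nor stand (x of plate in the frame of stand between -0.02 and 0.02 m and y of plate in the frame of stand between -0.012 and 0.012 m and z of plate in the frame of stand between 0.037 and 0.043 m and angle between the x axis of plate and the x axis of stand, either way round below 0.14 rad and angle between each of plate, lifter's own z axis and vertical below 0.05 rad and linear speed of each of plate, lifter below 0.02 m/s and contact force between each of plate, stand and lifter below 0.05 N and height (world z) of lifter below 0.005 m).
It fails at once if the gripper or arm touches the plate (contact force between any of the fingers, the arm and plate above 0.5 N).
It fails at once if the plate is tipped by more than 0.35 rad (angle between plate's own z axis and vertical above 0.35 rad).
It fails at once if the plate is dropped or slammed onto the stand (over 15 N) (contact force between plate and stand above 15 N).
It fails at once if a bystander is moved by more than 20 mm (distance of any of tube_rack, remote, sanitiser, jar, marker, swab_cup from where it was at the start of the episode above 0.02 m).
It also fails if it takes over 61 s, if anything falls off the work surface, if the arm or the gripper's body presses on something with over 40 N, if the wrist force passes 120 N, or if a joint passes its speed limit or range.

## Robot

A 7-joint arm with a two-finger parallel gripper is mounted at the origin on the work surface. World frame = base frame: x ahead of the robot, y to its left, z up, the work surface at z = 0. Lengths are in m, angles in rad, forces in N, time in s.
With the tool pointing down it reaches from about 0.425 to 0.925 m from the base axis. Payload 6.8 kg.
Tool frame: the origin (TCP) lies at the very end of the fingers, on their centre line; the grasp point (between the pads) lies 19 mm behind it; z points along the fingers, y is the line along which they close (so a half turn about z gives the same grasp; the last joint's range is limited). The gripper opens to 88 mm and grips with 3 to 60 N. Pads are 20 mm wide; open, the fingers measure 115 mm over their backs; the gripper's body (75 mm by 178 mm) begins 61 mm behind the grasp point.
Start: joints at [-1.331, 0.477, 0.022, 1.555, -0.011, 1.109, -0.083], TCP at [0.23, 0.635, 0.223] pointing down, gripper open.
Joint ranges: [-2.96, 2.96], [-0.34, 2.1], [-1.41, 1.46], [0.24, 2.44], [-1.37, 4.51], [0.17, 1.92], [-2.96, 2.96]. Speed limits (rad/s): [2.39, 2.39, 3.14, 3.14, 3.14, 3.14, 3.14].

## Interface

Orientations are given as a unit quaternion [x, y, z, w].
In Python, from plant import sense, capture, close_job gives the robot as it stands.
- The arm moves only by the shell command python3 -m creep 'ROWS' [OPENING] [FORCE]. ROWS is JSON, a list that holds one entry, the list of rows, each a list of 4 numbers: the shift along the tool's x, y, z in m, then the turn about the tool's z in rad. A call has 1 to 8 rows; each row is the pose to reach, as a shift and turn from the pose commanded when the call began, along the tool's axes at that moment; what a row does not reach only later rows make up. A row lasts 1/8 s, in which the tool goes at most 62.5 mm and 10.7 degrees, less where a joint would pass 70% of its speed; a pose out of reach is approached as far as the arm can. A call with a gripper value outside its range is refused whole. OPENING is the opening in per cent of the stroke, from 0 (shut) to 100 (fully open), set as the call begins (- or left out, the last holds). The fingers move at their own pace and stop on an object; FORCE is the grip in N (left out, the last holds). Time passes only in rows, so rows that repeat a pose let the fingers close. It gives the time, the measured TCP pose, the force, the opening and the grip force at its end, in the units of the state.
- sense(): the state, without advancing time (a new reading comes with each control period).
- capture(name): name is "scene" or "side" or "wrist"; returns a dict with "img" (480x640x3 uint8, red, green, blue), "z_map" (480x640 float32, m along the optical axis (not along the pixel's ray), 0 where there is no reading), "fovy" (degrees; the focal length in pixels is half the picture's height over the tangent of half this angle, whatever the lens; pixels are square), "cx", "cy" (the principal point, pixels), "R" (3x3) and "t" (3): a world point X has camera coordinates R X + t. Camera axes: x right, y down, z forward; pixel columns grow to the right and rows downward; lengths in m; the calibration is good to about 2 mm. A picture is of the moment at which its call begins.
- close_job(): hands the job in; it is judged then, once.
The state is a dict: "clock": time; "joint_positions": joint angles; "joint_vel": joint speeds; "joint_efforts": joint torques, N m; "ee_pos": TCP position; "eef_rot": TCP orientation; "contact_force": force on the tool from outside, world axes, zero at the start; "ft_torque": the same for the moment, N m; "finger_gap": opening from 0.0 (shut) to 1.0 (fully open); "grasp_force": force on a finger pad.
Only numpy, scipy, OpenCV 4.12 (cv2) and the standard library are available. Lean on these libraries where they do the work, as an engineer would, in place of code of your own. Each camera call takes 0.05 s, during which the arm holds its last target. There are 200 camera calls.

## Working session

There is one attempt and no reset: what is moved stays moved. The work goes in short steps, Python scripts to look and compute and a shell command to move; the robot and the scene stay as the last step left them, time stands still between calls to the robot, and variables do not carry over. Pictures are saved under pics/ and viewed, at most 10 in all, crops included, and the job is handed in when it is done.

```bash
mkdir -p pics; ls; python3 - <<'E'
from plant import sense,capture
import cv2,pickle
s=sense();print(s['ee_pos'],s['eef_rot'],s['clock'])
for n in('scene','side'):
    c=capture(n);cv2.imwrite(f'pics/{n}0.png',c['img'][:,:,::-1]);pickle.dump(c,open(f'{n}0.pkl','wb'));print(n,c['fovy'],c['R'],c['t'])
E
```

```text
pics
[0.22988887 0.63400507 0.2217082 ] [ 1.73025858e-01  9.84916870e-01 -8.96885592e-04 -8.35034010e-05] 0.0
scene 49.64491635818156 [[ 0.74576528  0.66609801 -0.01214858]
 [ 0.50477976 -0.57686565 -0.642202  ]
 [-0.43477758  0.47279959 -0.76643917]] [-0.42136915 -0.20443132  1.54613832]
side 56.14449488183141 [[ 0.70385085 -0.71020981 -0.01400046]
 [-0.4507133  -0.43127043 -0.78157747]
 [ 0.549046    0.55642416 -0.62365106]] [-0.36455316  0.30515772  0.64781225]
```

View pics/scene0.png

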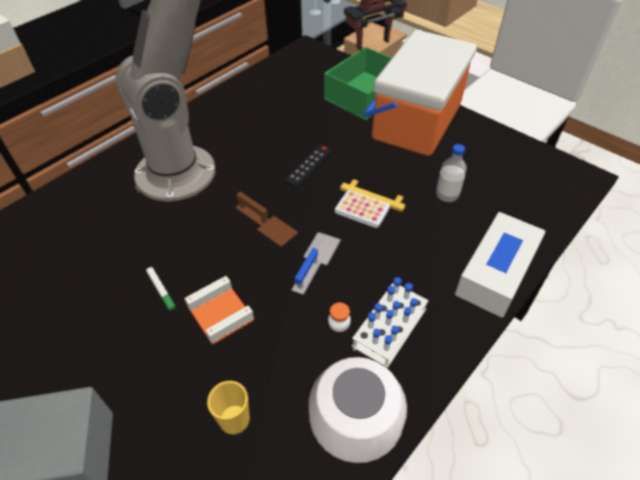

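View pics/side0.png

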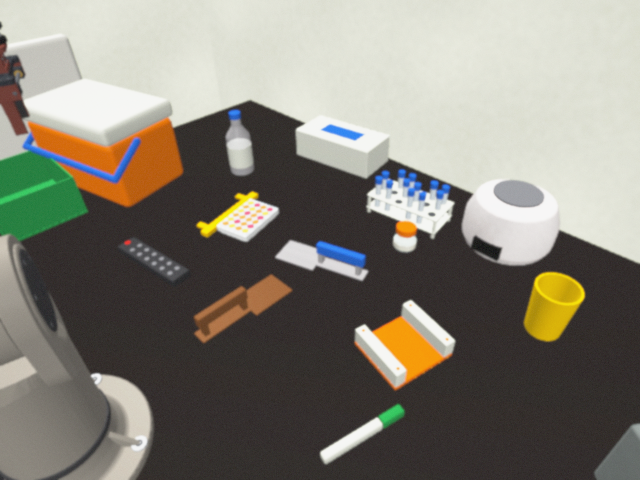

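The scene view shows the lifter at about (318,262), the plate at (362,207) with the yellow fence behind it at (372,195), and the stand at (220,308). The brown decoy is at (267,218). Next I'll turn these into world poses.

```bash
cat > h.py <<'E'
import numpy as np,cv2
def cloud(c):
    z=c['z_map'].astype(float);h,w=z.shape;f=h/2/np.tan(np.radians(c['fovy']/2))
    v,u=np.mgrid[:h,:w];P=np.stack([(u-c['cx'])*z/f,(v-c['cy'])*z/f,z],-1)
    X=(P-c['t'])@c['R'];X[z==0]=np.nan
    return X,cv2.cvtColor(c['img'],cv2.COLOR_RGB2HSV)
def pix(c,X):
    f=240/np.tan(np.radians(c['fovy']/2));p=np.asarray(c['R'])@X+c['t'];return p[0]/p[2]*f+c['cx'],p[1]/p[2]*f+c['cy']
def rect(n,P):
    if len(P)<10: print(n,'few',len(P));return
    m=np.median(P,0);P=P[np.linalg.norm(P[:,:2]-m[:2],axis=1)<.15]
    r=cv2.minAreaRect(P[:,:2].astype(np.float32));C=cv2.boxPoints(r)
    a,b=C[1]-C[0],C[2]-C[1];l=a if a@a>b@b else b
    print(n,len(P),'c',np.round(r[0],4),'size',np.round(r[1],3),'long axis deg',round(np.degrees(np.arctan2(l[1],l[0]))%180,1),'z',np.round(np.percentile(P[:,2],[5,50,95]),4))
E
python3 - <<'E'
from h import *;import pickle
for n,rois in(('scene',dict(lifter=(285,225,350,300),plate=(325,175,412,232),stand=(180,270,260,345))),('side',dict(lifter=(270,235,375,285),plate=(190,185,285,245),stand=(350,295,460,390)))):
    c=pickle.load(open(n+'0.pkl','rb'));X,H=cloud(c)
    print(n)
    def sel(k,m):
        x0,y0,x1,y1=rois[k];M=np.zeros(m.shape,bool);M[y0:y1,x0:x1]=1
        return X[M&m&np.isfinite(X[...,2])]
    h,s,v=H[...,0],H[...,1],H[...,2];z=X[...,2]
    rect('bar',sel('lifter',(h>100)&(h<130)&(s>130)&(z>.03)))
    rect('blade',sel('lifter',(s<70)&(v>90)&(z<.012)))
    rect('blade+all',sel('lifter',(v>90)))
    rect('fence',sel('plate',(h>18)&(h<32)&(s>150)&(v>120)))
    rect('plate',sel('plate',(s<60)&(v>120)))
    rect('plateTop',sel('plate',(z>.014)&(v>100)&~((h>18)&(h<32)&(s>150))))
    rect('slab',sel('stand',(h<18)&(s>150)&(v>120)))
    rect('rails',sel('stand',(s<60)&(v>120)&(z>.03)))
E
```

```text
scene
bar 279 c [ 0.5503 -0.024 ] size [0.018 0.103] long axis deg 107.4 z [0.0351 0.0472 0.0511]
blade 926 c [0.5357 0.0218] size [0.07  0.204] long axis deg 108.0 z [-0.0031  0.0007  0.0048]
blade+all 1410 c [0.5143 0.0112] size [0.152 0.208] long axis deg 120.9 z [-0.0028  0.002   0.0492]
fence 414 c [0.4989 0.3167] size [0.196 0.067] long axis deg 12.5 z [-0.0031  0.0087  0.0134]
plate 732 c [0.5106 0.2419] size [0.138 0.098] long axis deg 13.6 z [0.0028 0.017  0.0214]
plateTop 1039 c [0.5156 0.243 ] size [0.127 0.098] long axis deg 13.6 z [0.015  0.0183 0.0219]
slab 1068 c [ 0.4821 -0.2398] size [0.114 0.107] long axis deg 78.1 z [0.0017 0.0065 0.01  ]
rails 820 c [ 0.4714 -0.2397] size [0.111 0.128] long axis deg 166.9 z [0.032  0.038  0.0415]
side
bar 597 c [ 0.5488 -0.0211] size [0.019 0.104] long axis deg 107.7 z [0.0322 0.0471 0.0518]
blade 1458 c [0.5375 0.0218] size [0.075 0.203] long axis deg 106.7 z [0.0003 0.003  0.0053]
blade+all 2342 c [0.5354 0.0301] size [0.145 0.202] long axis deg 137.7 z [0.0004 0.0037 0.0508]
fence 569 c [0.5146 0.2921] size [0.208 0.118] long axis deg 13.0 z [-0.0002  0.0109  0.0144]
plate 1161 c [0.525  0.2492] size [0.154 0.097] long axis deg 14.6 z [0.0028 0.0197 0.0222]
plateTop 1258 c [0.5138 0.2457] size [0.131 0.096] long axis deg 14.6 z [0.0163 0.0205 0.0227]
slab 517 c [ 0.4715 -0.2348] size [0.118 0.125] long axis deg 167.9 z [0.0001 0.0069 0.0099]
rails 1647 c [ 0.4717 -0.2384] size [0.11  0.126] long axis deg 167.1 z [0.0319 0.0402 0.0423]
```

```bash
python3 -m creep '[[[-0.03,-0.03,0,0],[-0.07,-0.07,0,0],[-0.115,-0.11,0,0],[-0.16,-0.153,0,0],[-0.205,-0.196,0,0],[-0.25,-0.239,0,0],[-0.295,-0.282,0,0],[-0.34,-0.325,0,0]]]' 100 40
python3 -m creep '[[[-0.045,-0.043,0.01,0.15],[-0.09,-0.086,0.02,0.32],[-0.13,-0.13,0.03,0.49],[-0.165,-0.16,0.04,0.66],[-0.178,-0.174,0.05,0.83],[-0.178,-0.174,0.05,0.916],[-0.178,-0.174,0.05,0.916],[-0.178,-0.174,0.05,0.916]]]'
python3 - <<'E'
from plant import sense,capture
from h import *
s=sense();print(s['ee_pos'],s['eef_rot'],s['contact_force'],s['joint_positions'])
c=capture('wrist');cv2.imwrite('pics/w1.png',c['img'][:,:,::-1])
X,H=cloud(c);h,ss,v=H[...,0],H[...,1],H[...,2];z=X[...,2];ok=np.isfinite(z)
b=(h>100)&(h<130)&(ss>130)&(z>.03)&(z<.06)&ok;rect('bar',X[b])
near=np.linalg.norm(X[...,:2]-[.547,-.01],axis=-1)<.16
rect('steel',X[ok&near&(ss<70)&(v>90)&(z<.012)])
E
```

```text
clock: 1.1
ee_pos: [0.4394, 0.2112, 0.2226]
eef_rot: [0.173, 0.985, 0.0, -0.0]
contact_force: [0.8, 0.0, -0.1]
finger_gap: 1.001
grasp_force: 0.0
clock: 2.1
ee_pos: [0.5468, -0.0106, 0.1726]
eef_rot: [0.59, 0.808, 0.0, -0.0]
contact_force: [0.4, -0.9, -0.1]
finger_gap: 0.998
grasp_force: 0.0
[ 0.54684477 -0.01061857  0.17262017] [ 5.89681084e-01  8.07636183e-01  4.34974100e-05 -1.13614614e-04] [ 0.40687656 -0.93026228 -0.1160503 ] [-0.49448191  0.34944302  0.49832597  1.94067131 -0.21035762  0.90214441
  0.41921119]
bar 1914 c [ 0.5503 -0.0189] size [0.016 0.104] long axis deg 107.5 z [0.0493 0.0509 0.0521]
steel 8685 c [0.5377 0.0196] size [0.067 0.199] long axis deg 107.7 z [0.0013 0.0035 0.0047]
```

View pics/w1.png

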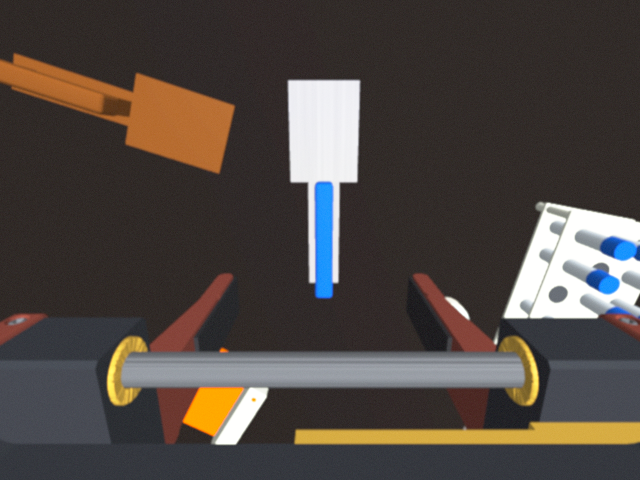

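The wrist view shows the bar centred at (323,240) between the fingers, the jar behind the right finger at about (455,310), and the rack on the right. I'll check bystander clearance before going down.

```bash
python3 - <<'E'
from h import *;import pickle
c=pickle.load(open('scene0.pkl','rb'));X,H=cloud(c)
for n,(x0,y0,x1,y1) in dict(jar=(325,300,355,335),rack=(352,275,430,362),marker=(145,262,176,312),cup=(205,380,252,435),bottle=(435,145,468,203),decoy=(232,190,300,246),remote=(285,143,332,188)).items():
    P=X[y0:y1,x0:x1].reshape(-1,3);P=P[P[:,2]>.008];print(n,np.round(np.percentile(P,[2,98],axis=0),3).tolist())
E
```

```text
jar [[0.681, -0.098, 0.01], [0.722, -0.056, 0.056]]
rack [[0.757, -0.15, 0.013], [0.846, 0.072, 0.106]]
marker [[0.246, -0.312, 0.009], [0.377, -0.272, 0.017]]
cup [[0.65, -0.424, 0.011], [0.72, -0.356, 0.1]]
bottle [[0.632, 0.418, 0.01], [0.688, 0.461, 0.169]]
decoy [[0.248, 0.025, 0.011], [0.35, 0.041, 0.051]]
remote [[0.26, 0.18, 0.009], [0.317, 0.362, 0.021]]
```

```bash
python3 -m creep '[[[0,0,0.03,0],[0,0,0.07,0],[0,0,0.105,0],[0,0,0.13,0],[0,0,0.145,0],[0,0,0.15,0],[0,0,0.15,0]]]' 50 55
python3 -m creep '[[[0,0,0,0],[0,0,0,0],[0,0,0,0],[0,0,0,0],[0,0,0,0],[0,0,0,0]]]' 0 55
python3 -m creep '[[[0,0,-0.004,0],[0,0,-0.01,0],[0,0,-0.015,0],[0,0,-0.015,0]]]'
python3 - <<'E'
from plant import sense,capture
from h import *
s=sense();print(s['ee_pos'],s['eef_rot'],s['contact_force'],s['ft_torque'])
c=capture('wrist');cv2.imwrite('pics/w2.png',c['img'][:,:,::-1]);X,H=cloud(c);h,ss,v=H[...,0],H[...,1],H[...,2];z=X[...,2];ok=np.isfinite(z)
M=ok&(np.linalg.norm(X[...,:2]-[.522,.071],axis=-1)<.05)&(ss<60)&(v>100)&(z>.006);rect('blade',X[M])
P=X[M];A=np.c_[P[:,:2]-[.522,.071],np.ones(len(P))];k=np.linalg.lstsq(A,P[:,2],rcond=None)[0];print('plane',k)
E
```

```text
clock: 3.02
ee_pos: [0.5474, -0.011, 0.0231]
eef_rot: [0.591, 0.807, 0.0, 0.0]
contact_force: [0.1, -0.4, 0.0]
finger_gap: 0.5
grasp_force: 0.0
clock: 3.78
ee_pos: [0.5473, -0.011, 0.023]
eef_rot: [0.591, 0.807, 0.0, 0.0]
contact_force: [-1.0, 0.1, 4.7]
finger_gap: 0.182
grasp_force: 55.0
clock: 4.28
ee_pos: [0.5473, -0.0111, 0.0381]
eef_rot: [0.591, 0.807, 0.0, 0.0]
contact_force: [-0.9, -0.1, -1.1]
finger_gap: 0.176
grasp_force: 55.0
[ 0.54726205 -0.01107021  0.03810815] [5.90684932e-01 8.06902189e-01 2.83804464e-04 2.95189068e-04] [-0.91052999 -0.06593413 -1.12275726] [-0.03073623  0.04692088 -0.02282854]
blade 23339 c [0.5215 0.0687] size [0.064 0.094] long axis deg 107.7 z [0.0175 0.0186 0.0197]
plane [ 0.0009794  -0.0017299   0.01860728]
```

```bash
python3 -m creep '[[[0.01,0.006,-0.02,0.02],[0.025,0.015,-0.04,0.04],[0.045,0.025,-0.06,0.065],[0.06,0.034,-0.07,0.065],[0.061,0.034,-0.07,0.065],[0.061,0.034,-0.07,0.065]]]'
python3 - <<'E'
from plant import sense,capture
from h import *
import pickle
s=sense();print(s['ee_pos'],s['eef_rot'])
c=capture('wrist');pickle.dump(c,open('w3.pkl','wb'));cv2.imwrite('pics/w3.png',c['img'][:,:,::-1]);X,H=cloud(c);h,ss,v=H[...,0],H[...,1],H[...,2];z=X[...,2];ok=np.isfinite(z)
near=np.linalg.norm(X[...,:2]-[.5147,.2445],axis=-1)<.11
yel=(h>18)&(h<32)&(ss>150)
rect('plateTop',X[ok&near&(z>.016)&(z<.03)&~yel&(v>60)])
rect('plateAll',X[ok&near&(z>.004)&(z<.03)&~yel&(v>60)])
F=ok&yel&(z>.008)&(z<.02)&(np.linalg.norm(X[...,:2]-[.5,.31],axis=-1)<.15)
rect('fence',X[F])
E
```

```text
clock: 5.08
ee_pos: [0.5602, 0.0566, 0.1069]
eef_rot: [0.617, 0.787, -0.001, -0.0]
contact_force: [-0.6, 0.0, -1.0]
finger_gap: 0.18
grasp_force: 55.0
[0.56017302 0.05655205 0.10686494] [ 6.16634163e-01  7.87249429e-01 -7.38883725e-04 -3.16862928e-04]
plateTop 4130 c [0.5249 0.2084] size [0.127 0.015] long axis deg 13.8 z [0.0188 0.0206 0.0221]
plateAll 4385 c [0.5249 0.2084] size [0.127 0.015] long axis deg 13.8 z [0.0145 0.0206 0.0221]
fence 16 c [0.5165 0.2102] size [0.082 0.006] long axis deg 14.7 z [0.0193 0.0197 0.02  ]
```

View pics/w3.png

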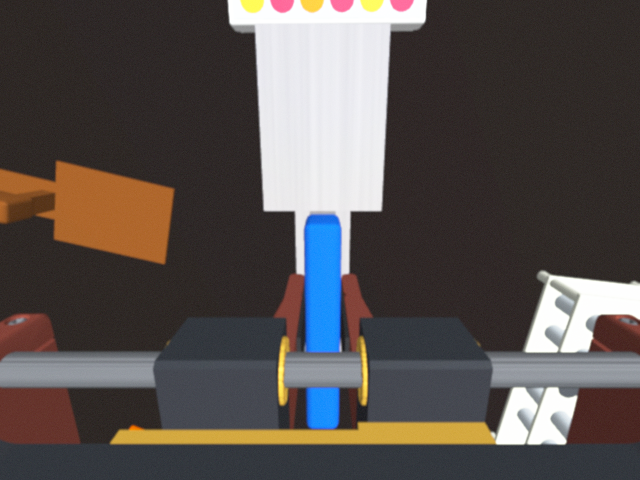

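```bash
python3 -m creep '[[[0,0.001,0.02,0],[0,0.002,0.045,0],[0,0.002,0.065,0],[0,0.002,0.077,0],[0,0.002,0.0825,0],[0,0.002,0.0835,0],[0,0.002,0.0835,0]]]'
python3 -m creep '[[[0.005,0,0,0],[0.011,0,0,0],[0.017,0,0,0],[0.023,0,0,0],[0.029,0,0,0],[0.034,0,0,0],[0.038,0,0,0],[0.038,0,0,0]]]'
python3 - <<'E'
from plant import sense,capture
from h import *
s=sense();print(s['ee_pos'],s['eef_rot'],s['ft_torque'])
c=capture('scene');cv2.imwrite('pics/s2.png',cv2.resize(c['img'][160:300,270:450,::-1],(720,560),interpolation=2))
E
```

```text
clock: 6.0
ee_pos: [0.5633, 0.0578, 0.0246]
eef_rot: [0.617, 0.787, 0.0, 0.0]
contact_force: [-0.5, 0.4, -1.7]
finger_gap: 0.177
grasp_force: 55.0
clock: 7.0
ee_pos: [0.5536, 0.0953, 0.0241]
eef_rot: [0.616, 0.787, 0.0, -0.0]
contact_force: [-1.0, 0.0, -1.0]
finger_gap: 0.175
grasp_force: 55.0
[0.55364786 0.09533775 0.0241082 ] [ 6.16342372e-01  7.87478279e-01  8.96140614e-05 -1.81624807e-04] [-0.06655342  0.04064971  0.040095  ]
```

View pics/s2.png

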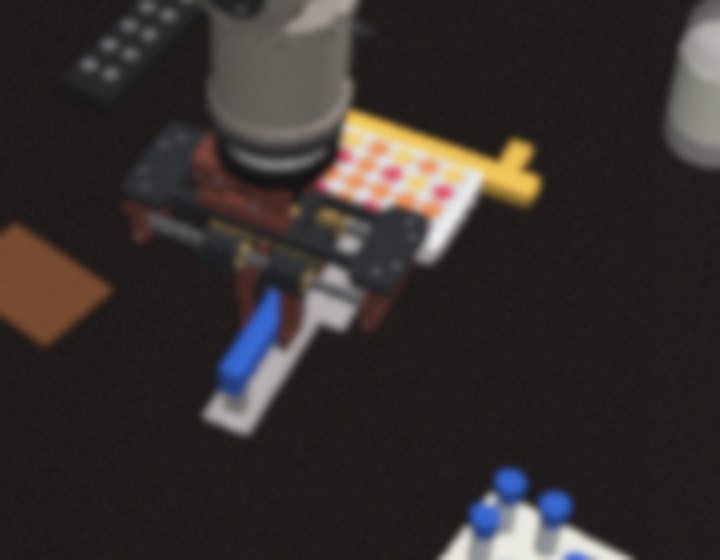

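The crop shows the plate against the fence, with the blade's front edge at or under its near edge, partly hidden by the gripper. I'll check the plate's tilt and edge numerically.

```bash
cat > edge.py <<'E'
from plant import sense,capture
from h import *
s=sense();p=np.array(s['ee_pos']);q=s['eef_rot'];x=np.array([2*q[0]**2-1,2*q[0]*q[1]]);x/=np.linalg.norm(x);y=np.array([x[1],-x[0]])
for n in('wrist','side'):
    c=capture(n);X,H=cloud(c);h,ss,v=H[...,0],H[...,1],H[...,2];z=X[...,2]
    T=X[...,:2]-p[:2];a=T@x;b=T@y;zr=z-p[2]+.022
    M=np.isfinite(z)&(a>.03)&(a<.24)&(abs(b)<.09)&(zr>.007)&(zr<.04)&~((h>18)&(h<32)&(ss>150)&(z<.016))&(v>60)&~((h>100)&(h<130)&(ss>130))
    if n=='side': M&=zr<.035
    P=np.c_[a[M],b[M],z[M]]
    if len(P)<50: print(n,'few');continue
    med=np.median(P[:,2]);I=abs(P[:,2]-med)<.006;Q=P[I]
    k=np.linalg.lstsq(np.c_[Q[:,0]-.088,Q[:,1],np.ones(len(Q))],Q[:,2],rcond=None)[0]
    r=cv2.minAreaRect(Q[:,:2].astype(np.float32))
    print(n,len(Q),'a range',np.round(np.percentile(Q[:,0],[.3,99.7]),4),'b',np.round(np.percentile(Q[:,1],[.3,99.7]),4),'plane slope a,b,z@88mm',np.round(k,4),'rect',np.round(r[1],3),round(r[2],1))
print('tcp',np.round(p,4),'heading',np.degrees(np.arctan2(x[1],x[0])).round(1),'F',np.round(s['contact_force'],1),s['clock'])
E
python3 edge.py
```

```text
wrist 14917 a range [0.1148 0.1326] b [-0.0635  0.0614] plane slope a,b,z@88mm [0.1014 0.0003 0.0208] rect [0.09  0.127] 0.2
side 1103 a range [0.0318 0.1992] b [-0.0668  0.0586] plane slope a,b,z@88mm [-0.0242  0.0078  0.0239] rect [0.174 0.128] 3.0
tcp [0.5537 0.0951 0.0241] heading 103.9 F [ 0.4 -0.1 -1.6] 7.05
```

```bash
python3 -m creep '[[[0.004,0,0.0005,0],[0.009,0,0.001,0],[0.014,0,0.001,0],[0.019,0,0.001,0],[0.024,0,0.001,0],[0.029,0,0.001,0],[0.034,0,0.001,0],[0.038,0,0.001,0]]]'
python3 -m creep '[[[0.005,0,0,0],[0.01,0,0,0],[0.015,0,0,0],[0.02,0,0,0],[0.024,0,0,0],[0.026,0,0,0],[0.026,0,0,0]]]'
python3 edge.py
```

```text
clock: 8.15
ee_pos: [0.5447, 0.1318, 0.0232]
eef_rot: [0.617, 0.787, -0.0, 0.0]
contact_force: [0.6, -1.5, -0.3]
finger_gap: 0.177
grasp_force: 55.0
clock: 9.02
ee_pos: [0.5383, 0.1574, 0.0231]
eef_rot: [0.616, 0.787, 0.0, -0.0]
contact_force: [-0.1, 0.1, -3.0]
finger_gap: 0.182
grasp_force: 55.0
wrist 54508 a range [0.0516 0.1325] b [-0.0634  0.0616] plane slope a,b,z@88mm [ 0.0018 -0.0004  0.0235] rect [0.09  0.127] 0.3
side 786 a range [0.031  0.1358] b [-0.0671  0.0162] plane slope a,b,z@88mm [0.0114 0.0172 0.0233] rect [0.107 0.086] 12.9
tcp [0.5383 0.1574 0.0231] heading 103.9 F [-0.1  0.1 -3. ] 9.025
```

```bash
python3 -m creep '[[[0.002,0,0,0],[0.004,0,0,0],[0.004,0,0,0],[0.003,0,-0.002,0],[0.003,0,-0.005,0],[0.002,0,-0.009,0],[0.001,0,-0.014,0],[0,0,-0.02,0]]]'
python3 -m creep '[[[0,0,-0.006,0],[0,0,-0.013,0],[0,0,-0.021,0],[0,0,-0.029,0],[0,0,-0.037,0],[0,0,-0.044,0],[0,0,-0.048,0],[0,0,-0.05,0]]]'
python3 edge.py
```

```text
clock: 10.12
ee_pos: [0.5385, 0.1567, 0.0436]
eef_rot: [0.617, 0.787, 0.0, 0.0]
contact_force: [0.2, 0.8, -2.8]
finger_gap: 0.181
grasp_force: 55.0
clock: 11.12
ee_pos: [0.5384, 0.1569, 0.0934]
eef_rot: [0.617, 0.787, 0.0, 0.0]
contact_force: [-0.1, -0.9, -3.0]
finger_gap: 0.178
grasp_force: 55.0
wrist 55383 a range [0.0477 0.1317] b [-0.0635  0.0616] plane slope a,b,z@88mm [-0.0018  0.      0.0937] rect [0.09  0.128] 0.0
side 881 a range [0.0311 0.1327] b [-0.0666  0.0174] plane slope a,b,z@88mm [0.0117 0.0195 0.0937] rect [0.103 0.107] 0.3
tcp [0.5384 0.1569 0.0934] heading 103.9 F [-0.1 -0.9 -3. ] 11.125
```

```bash
python3 -m creep '[[[-0.002,-0.001,0,0],[-0.006,-0.003,0,0],[-0.014,-0.006,0,0],[-0.024,-0.011,0,0],[-0.037,-0.016,0,0],[-0.051,-0.023,0,0],[-0.067,-0.03,0,0],[-0.082,-0.037,0,0]]]'
python3 -m creep '[[[-0.0165,-0.0073,0,0],[-0.033,-0.0146,0,0],[-0.0495,-0.022,0,0],[-0.066,-0.0292,0,0],[-0.0825,-0.0365,0,0],[-0.099,-0.0438,0,0],[-0.115,-0.051,0,0],[-0.1315,-0.0585,0,0]]]'
python3 -m creep '[[[-0.0165,-0.0073,0,0],[-0.033,-0.0146,0,0],[-0.0495,-0.022,0,0],[-0.066,-0.0292,0,0],[-0.0825,-0.0365,0,0],[-0.099,-0.0438,0,0],[-0.115,-0.051,0,0],[-0.1305,-0.058,0,0]]]'
python3 -m creep '[[[-0.014,-0.006,0,0.01],[-0.026,-0.0115,0,0.035],[-0.0365,-0.016,0,0.07],[-0.046,-0.0205,0,0.11],[-0.053,-0.0235,0,0.15],[-0.058,-0.026,0,0.19],[-0.061,-0.027,0,0.22],[-0.062,-0.0275,0,0.24]]]'
python3 edge.py
```

```text
clock: 12.22
ee_pos: [0.5219, 0.0669, 0.0932]
eef_rot: [0.617, 0.787, -0.0, 0.0]
contact_force: [-0.3, 0.5, -1.9]
finger_gap: 0.178
grasp_force: 55.0
clock: 13.22
ee_pos: [0.4967, -0.0744, 0.0931]
eef_rot: [0.617, 0.787, 0.0, 0.0]
contact_force: [0.3, -0.0, -2.8]
finger_gap: 0.178
grasp_force: 55.0
clock: 14.22
ee_pos: [0.4716, -0.2151, 0.0931]
eef_rot: [0.617, 0.787, 0.0, 0.0]
contact_force: [0.1, 0.3, -2.9]
finger_gap: 0.176
grasp_force: 55.0
clock: 15.22
ee_pos: [0.4601, -0.2807, 0.0931]
eef_rot: [0.707, 0.707, 0.0, -0.0]
contact_force: [0.2, 0.3, -2.3]
finger_gap: 0.18
grasp_force: 55.0
wrist 55427 a range [0.0477 0.1317] b [-0.0635  0.0616] plane slope a,b,z@88mm [-0.0015 -0.0001  0.0935] rect [0.09  0.128] 0.1
side 2004 a range [0.0472 0.132 ] b [-0.0657  0.0609] plane slope a,b,z@88mm [0.0025 0.0077 0.0931] rect [0.129 0.085] 89.6
tcp [ 0.4601 -0.2807  0.0931] heading 90.0 F [ 0.2  0.3 -2.3] 15.225
```

```bash
python3 -m creep '[[[-0.003,-0.0005,0,0.01],[-0.009,-0.0015,0,0.04],[-0.017,-0.003,0,0.08],[-0.026,-0.0045,0,0.12],[-0.034,-0.006,0,0.16],[-0.041,-0.007,0,0.195],[-0.045,-0.0075,0,0.22],[-0.0464,-0.0077,0,0.225]]]'
python3 -m creep '[[[0,0,0.003,0],[0,0,0.007,0],[0,0,0.011,0],[0,0,0.014,0],[0,0,0.016,0],[0,0,0.016,0]]]'
python3 edge.py; python3 - <<'E'
from plant import capture
from h import *
c=capture('side');X,H=cloud(c);h,s,v=H[...,0],H[...,1],H[...,2];z=X[...,2]
R=np.linalg.norm(X[...,:2]-[.4715,-.239],axis=-1)<.1
rect('rails',X[R&(s<60)&(v>110)&(z>.03)&(z<.045)]);rect('plate',X[R&(s<60)&(v>110)&(z>.07)&(z<.085)])
d=np.array([.2233,.9748])
P=X[R&(s<60)&(v>110)&(z>.03)&(z<.045)][:,:2]-[.4715,-.239];print('rails along',np.percentile(P@d,[1,99]),'across',np.percentile(P@[d[1],-d[0]],[1,99]))
cv2.imwrite('pics/side2.png',cv2.resize(c['img'][260:420,300:500,::-1],(750,600)))
E
```

```text
clock: 16.32
ee_pos: [0.4523, -0.3273, 0.0931]
eef_rot: [0.782, 0.624, -0.0, -0.0]
contact_force: [-0.3, -0.2, -2.9]
finger_gap: 0.176
grasp_force: 55.0
clock: 17.08
ee_pos: [0.4523, -0.3271, 0.077]
eef_rot: [0.781, 0.624, -0.0, -0.0]
contact_force: [0.6, 0.7, -3.3]
finger_gap: 0.177
grasp_force: 55.0
wrist 55416 a range [0.0475 0.1316] b [-0.0634  0.0616] plane slope a,b,z@88mm [-0.0015 -0.0002  0.0774] rect [0.09  0.127] 0.0
side 1710 a range [0.0467 0.1316] b [-0.0653  0.0606] plane slope a,b,z@88mm [0.0026 0.0066 0.0771] rect [0.128 0.086] 89.5
tcp [ 0.4523 -0.3271  0.077 ] heading 77.2 F [ 0.6  0.7 -3.3] 17.075
rails 594 c [ 0.4163 -0.226 ] size [0.111 0.02 ] long axis deg 82.6 z [0.0312 0.0399 0.0423]
plate 1168 c [ 0.465  -0.2659] size [0.14  0.129] long axis deg 77.0 z [0.073  0.0768 0.0788]
rails along [-0.05421282  0.05330984] across [-0.06240114 -0.04353584]
```

View pics/side2.png

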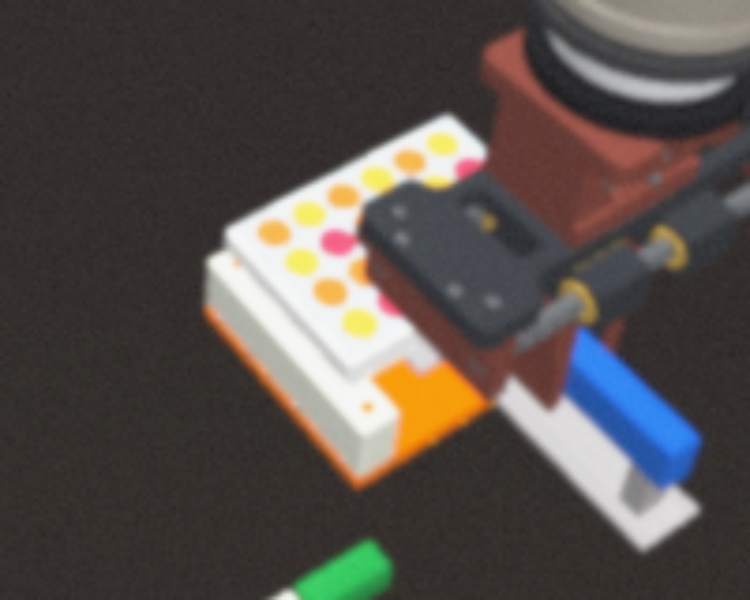

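The side crop shows the plate level over the stand: its left edge is parallel to the left rail at (300,360), and the blade sits between the rails. Lowering now.

```bash
python3 -m creep '[[[0,0,0.003,0],[0,0,0.007,0],[0,0,0.01,0],[0,0,0.012,0],[0,0,0.0135,0],[0,0,0.015,0],[0,0,0.0165,0],[0,0,0.018,0]]]'
python3 -m creep '[[[0,0,0.0015,0],[0,0,0.003,0],[0,0,0.006,0],[0,0,0.01,0],[0,0,0.014,0],[0,0,0.017,0],[0,0,0.018,0],[0,0,0.018,0]]]'
python3 edge.py
```

```text
clock: 18.23
ee_pos: [0.4525, -0.3272, 0.0592]
eef_rot: [0.781, 0.624, 0.0, 0.0]
contact_force: [-0.2, 0.3, -0.7]
finger_gap: 0.182
grasp_force: 55.0
clock: 19.23
ee_pos: [0.4523, -0.3271, 0.0411]
eef_rot: [0.781, 0.624, -0.0, -0.0]
contact_force: [0.4, 1.3, -1.9]
finger_gap: 0.175
grasp_force: 55.0
wrist 1141 a range [0.0369 0.0441] b [-0.0615  0.0609] plane slope a,b,z@88mm [0.0828 0.0009 0.0447] rect [0.124 0.007] 90.0
side 298 a range [0.0357 0.146 ] b [-0.0644  0.0579] plane slope a,b,z@88mm [-0.0063  0.0285  0.0404] rect [0.123 0.11 ] 89.8
tcp [ 0.4523 -0.3271  0.0411] heading 77.2 F [ 0.4  1.3 -1.9] 19.225
```

```bash
python3 -m creep '[[[-0.004,0,0,0],[-0.012,0,0,0],[-0.022,0,0,0],[-0.034,0,0,0],[-0.046,0,0,0],[-0.056,0,0,0],[-0.062,0,0,0],[-0.064,0,0,0]]]'
python3 - <<'E'
from h import *;import pickle
for n in('scene','side'):
    X,H=cloud(pickle.load(open(n+'0.pkl','rb')));P=X.reshape(-1,3)
    P=P[(P[:,2]>.015)&(P[:,0]>.15)&(P[:,0]<.75)&(P[:,1]<-.33)]
    x=np.array([.2233,.9748]);T=P[:,:2]-[.4523,-.3271]
    a=T@x;b=T@[x[1],-x[0]];M=abs(b)<.15
    print(n,len(P),np.sort(a[M])[::-1][[0,20,100,300]] if M.sum()>300 else M.sum(), np.percentile(P,[1,50,99],axis=0).round(3).tolist())
E
python3 edge.py
```

```text
clock: 20.32
ee_pos: [0.4381, -0.3899, 0.0411]
eef_rot: [0.782, 0.624, 0.0, -0.0]
contact_force: [-0.6, 0.1, -0.8]
finger_gap: 0.177
grasp_force: 55.0
scene 10593 [-0.20792114 -0.20866884 -0.21163689 -0.21824329] [[0.404, -0.729, 0.019], [0.524, -0.634, 0.128], [0.718, -0.359, 0.132]]
side 4235 [-0.20667699 -0.20708867 -0.20856456 -0.21183024] [[0.461, -0.575, 0.017], [0.653, -0.409, 0.077], [0.719, -0.355, 0.129]]
wrist 3803 a range [0.1007 0.1126] b [-0.0617  0.0611] plane slope a,b,z@88mm [0.2572 0.002  0.0379] rect [0.072 0.125] 0.0
side 428 a range [0.0999 0.2105] b [-0.0645  0.0607] plane slope a,b,z@88mm [-0.0051  0.009   0.0403] rect [0.127 0.111] 89.9
tcp [ 0.4381 -0.3899  0.0411] heading 77.2 F [-0.6  0.1 -0.8] 20.325
```

```bash
python3 -m creep '[[[-0.006,0,0,0],[-0.016,0,0,0],[-0.027,0,0,0],[-0.038,0,0,0],[-0.047,0,0,0],[-0.052,0,0,0],[-0.054,0,0,0],[-0.054,0,0,0]]]'
python3 -m creep '[[[0,0,0.004,0],[0,0,0.009,0],[0,0,0.014,0],[0,0,0.017,0],[0,0,0.018,0],[0,0,0.0185,0],[0,0,0.0185,0],[0,0,0.0185,0]]]'
python3 -m creep '[[[0,0,0,0],[0,0,0,0],[0,0,0,0],[0,0,0,0]]]' 45
python3 -m creep '[[[0,0,-0.01,0],[0,0,-0.03,0],[0,0,-0.06,0],[0,0,-0.1,0],[0,0,-0.14,0],[0,0,-0.17,0],[0,0,-0.18,0],[0,0,-0.18,0]]]'
python3 - <<'E'
from plant import capture
from h import *
for n in('scene','side','wrist'):
    c=capture(n);X,H=cloud(c);h,s,v=H[...,0],H[...,1],H[...,2];z=X[...,2]
    d=np.array([.2233,.9748]);T=X[...,:2]-[.4715,-.239];a=T@d;b=T@[d[1],-d[0]]
    M=(abs(a)<.07)&(abs(b)<.08)&(z>.053)&(z<.068);rect(n+' plate',X[M])
    M=(a<-.06)&(a>-.30)&(abs(b)<.045)&(s<70)&(v>90)&(z<.015)&(z>-.005);rect(n+' lifter',X[M])
    P=X[M]
    if len(P)>50:print(np.percentile(a[M],[1,99]),np.linalg.lstsq(np.c_[a[M]+.2,b[M],np.ones(len(P))],P[:,2],rcond=None)[0])
    cv2.imwrite(f'pics/{n}9.png',c['img'][:,:,::-1])
E
```

```text
clock: 21.42
ee_pos: [0.4264, -0.442, 0.0411]
eef_rot: [0.781, 0.624, 0.0, -0.0]
contact_force: [0.1, 0.1, -1.0]
finger_gap: 0.177
grasp_force: 55.0
clock: 22.42
ee_pos: [0.4262, -0.4421, 0.0231]
eef_rot: [0.781, 0.624, 0.0, -0.0]
contact_force: [-1.1, 2.9, 5.7]
finger_gap: 0.179
grasp_force: 55.0
clock: 22.92
ee_pos: [0.4263, -0.4422, 0.0226]
eef_rot: [0.781, 0.624, -0.0, 0.0]
contact_force: [1.3, -0.2, -0.4]
finger_gap: 0.45
grasp_force: 0.0
clock: 23.92
ee_pos: [0.4264, -0.4422, 0.2033]
eef_rot: [0.781, 0.624, 0.0, 0.001]
contact_force: [0.1, -0.3, -0.4]
finger_gap: 0.448
grasp_force: 0.0
scene plate 1754 c [ 0.4707 -0.241 ] size [0.085 0.131] long axis deg 166.9 z [0.0552 0.0586 0.0618]
scene lifter 1566 c [ 0.4305 -0.4103] size [0.198 0.073] long axis deg 76.8 z [-0.0026  0.0009  0.0044]
[-0.27252676 -0.07889582] [-0.00375353  0.01015346  0.00113732]
side plate 3354 c [ 0.4704 -0.2395] size [0.087 0.128] long axis deg 167.0 z [0.0573 0.0607 0.0625]
side lifter 3283 c [ 0.4362 -0.4001] size [0.18 0.07] long axis deg 77.0 z [0.0008 0.0032 0.0052]
[-0.2477206  -0.07698272] [-0.00201609  0.00266779  0.00332311]
wrist plate 4663 c [ 0.464  -0.2726] size [0.019 0.127] long axis deg 167.0 z [0.0567 0.0607 0.0624]
wrist lifter 7342 c [ 0.433 -0.411] size [0.199 0.067] long axis deg 77.3 z [0.0014 0.0035 0.0048]
[-0.26732744 -0.07833274] [0.00188289 0.00094933 0.00324048]
```

View pics/side9.png

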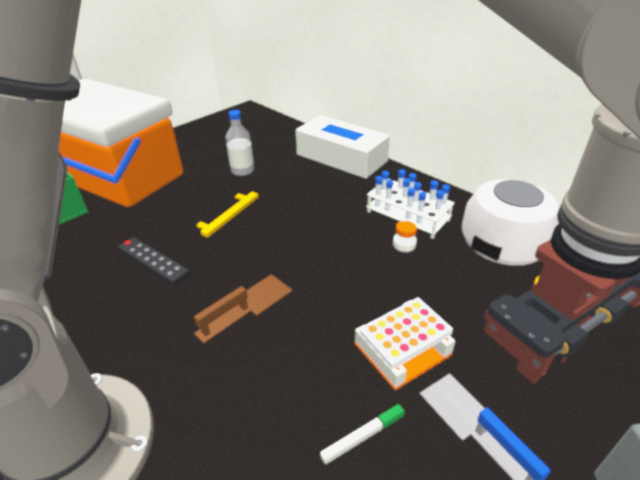

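The side view shows the plate level and centred on the rails at (404,328). The lifter lies flat and clear of the stand at (485,430), and the bystanders are undisturbed. Handing in.

```bash
python3 -c "
from plant import close_job
print(close_job())"
```

```text
the job is handed in; nothing more can be done
None
```

I handed the job in at about 24 s: the plate measured level and within about 2 mm of centre on both rails, the lifter lies flat on the table about 22 mm clear of the stand, and the final picture shows the bystanders in place; the hand-in returned no verdict.

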